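# Slide the brass blank along the rail into the corner pocket

## Task

With the fingertips only, push the brass blank across the press bed until it lies against the long blue rail well short of the pocket and let it rest there for a moment, then keep it pinned against that rail and drag it along into the corner pocket until it touches both the rail and the end stop, and leave it there. The blank stays flat on the bed throughout - only push it, never lift or tip it - and the steel blank, the grease jar and the copper nut stay where they are.

Things in the scene. Friction and masses are not known exactly. Their poses are not given: they have to be found in the camera images.
- gauge: Fixed blue L-shaped gauge on the dark bed (bed at z = 0), 14 mm high, screw heads 3.5 mm more. Origin: inner corner of rail and end stop, at bed level. +x runs along the rail away from the stop, +y away from the rail over the free bed, z up. Rail: face at y = 0, 25 mm thick behind it, x -25 to 240 mm. End stop: face at x = 0, 25 mm thick behind it, y 0 to 78 mm. Faces ground and oiled, low friction.
- pocket (a point): Where the seated blank's centre lies, at bed level: x = 28, y = 28 mm in the gauge's axes. The pocket is the corner of rail and end stop, closed on its third side by a bare-steel keeper block (x 0 to 30, y 60 to 78 mm, 14 mm high): 60 mm wide, 30 mm deep, open towards +x.
- brass_blank: Loose yellow brass disc, 56 mm diameter, 12 mm thick, about 0.25 kg, lying flat on the bed; a few newtons slide it over the bed. Starts on the +y side of the rail, centre 130 to 180 mm from the end stop's face and 60 to 95 mm from the rail's face, free bed around it. Origin: centre of its underside; z is its axis.
- steel_blank: Loose bare-steel disc, 56 mm diameter, 12 mm thick: leave it alone. Origin: centre of its underside.
- grease_jar: Small upright white jar with a red cap, 42 mm diameter, 50 mm high, easily tipped: leave it alone. Origin: centre of its underside.
- hex_nut: Large copper-coloured hexagon nut lying flat, 46 mm across flats, 22 mm high: leave it alone. Origin: centre of its underside.
Not all that is in view belongs to the job. Several things look just like the brass_blank: the one meant starts nearest to the robot's base.

How it is judged (in metres and radians):
On the way:
1. the brass blank lies against the rail (gap under 3 mm), its centre more than 85 mm from the end stop (y of brass_blank in the frame of gauge below 0.031 m and x of brass_blank in the frame of gauge between 0.085 and 0.24 m), for 0.2 s.
At the end, for the whole second after the job is handed in: The brass blank lies flat and still in the corner pocket, within 2.5 mm of touching both the rail and the end stop (x of brass_blank in the frame of gauge between 0.025 and 0.0305 m and y of brass_blank in the frame of gauge between 0.025 and 0.0305 m and height (world z) of brass_blank below 0.004 m and angle between brass_blank's own z axis and vertical below 0.06 rad and linear speed of brass_blank below 0.01 m/s).
It fails at once if the brass blank is lifted more than 6 mm or tipped more than about 14 degrees (height (world z) of brass_blank above 0.006 m or angle between brass_blank's own z axis and vertical above 0.25 rad).
It fails at once if the brass blank leaves the rail by more than 6 mm while its centre is within 85 mm of the end stop's plane (x of brass_blank in the frame of gauge below 0.085 m and y of brass_blank in the frame of gauge above 0.034 m).
It fails at once if the steel blank is moved more than 10 mm or tipped (distance of steel_blank from where it was at the start of the episode above 0.01 m or angle between steel_blank's own z axis and vertical above 0.3 rad).
It fails at once if the grease jar is moved more than 10 mm or tipped (distance of grease_jar from where it was at the start of the episode above 0.01 m or angle between grease_jar's own z axis and vertical above 0.3 rad).
It fails at once if the copper nut is moved more than 10 mm or tipped (distance of hex_nut from where it was at the start of the episode above 0.01 m or angle between hex_nut's own z axis and vertical above 0.3 rad).
It also fails if it takes over 48 s, if anything falls off the work surface, if the arm or the gripper's body presses on something with over 40 N, if the wrist force passes 120 N, or if a joint passes its speed limit or range.

## Robot

A 6-joint arm with a two-finger parallel gripper is mounted at the origin on the work surface. World frame = base frame: x ahead of the robot, y to its left, z up, the work surface at z = 0. Lengths are in m, angles in degrees, forces in N, time in s.
With the tool pointing down it reaches from about 0.375 to 0.9 m from the base axis. Payload 3.1 kg.
Tool frame: the origin (TCP) lies on the centre line of the jaws, within the pads' length; the fingertips stand 25 mm ahead of it and the grasp point (between the pads) lies 6 mm ahead of it; y points along the fingers, x is the direction in which the jaws open and shut, and the axes are right-handed (so a half turn about y gives the same grasp; the last joint's range is limited). The gripper opens to 87 mm and grips with 3 to 60 N. Pads are 19 mm wide; open, the fingers measure 117 mm over their backs; the gripper's body (75 mm by 190 mm) begins 51 mm behind the grasp point.
Start: joints at [-86.717, 30.224, 82.088, -0, 67.689, -10.227], TCP at [0.146, -0.608, 0.248] pointing down, gripper open.
Joint ranges: [-176.69, 176.69], [-43.24, 126.21], [12.49, 139.97], [-82, 262], [0, 151.66], [-163.58, 163.58]. Speed limits (degrees/s): [159.86, 159.86, 180, 180, 180, 180].

## Interface

Orientations are given as a 3x3 rotation matrix whose columns are the frame's x, y, z axes.
In Python, from rig import * gives the robot as it stands.
- The arm moves only by the tool play_rows, never from a script. Its argument "commands" is a list of rows, each a list of 2 entries, a list of its own where there are three numbers: the shift along the world's x, y, z in m, then the turn, a rotation vector about the world's x, y, z in rad. A call has 1 to 10 rows; each row is the pose to reach, as a shift and turn from the pose commanded when the call began; what a row does not reach only later rows make up. A row lasts 1/8 s, in which the tool goes at most 62.5 mm and 10.7 degrees, less where a joint would pass 70% of its speed; a pose out of reach is approached as far as the arm can. A call with a gripper value outside its range is refused whole. "gripper" is the finger opening in m, from 0 to 0.087, set as the call begins (left out, the last holds). The fingers move at their own pace and stop on an object; the grip force is fixed at half the most. Time passes only in rows, so rows that repeat a pose let the fingers close. It gives the time, the measured TCP pose, the force and the opening at its end, in the units of the state.
- read_state(): the state, without advancing time (a new reading comes with each control period).
- capture(name): name is "side" or "top" or "wrist"; returns a dict with "frame" (384x512x3 uint8, red, green, blue), "depth" (384x512 float32, m along the optical axis (not along the pixel's ray), 0 where there is no reading), "mtx" (3x3 intrinsics, pixels), "cam_to_world" (4x4, takes a point from camera to world coordinates); the wrist camera has in their place "hand_eye" (4x4, takes a point from camera to tool coordinates, whose origin is the TCP and whose axes are the tool frame's). Camera axes: x right, y down, z forward; pixel columns grow to the right and rows downward; lengths in m; the calibration is good to about 2 mm. The wrist camera is an equidistant fisheye: a pixel r from the principal point sees the ray r / f radians off the axis. A picture is of the moment at which its call begins: read the wrist's pose just before it.
- hand_in(): hands the job in, once; it reports no verdict.
The state is a dict: "time_s": time; "joint_positions": joint angles; "qvel": joint speeds; "tau": joint torques, N m; "position": TCP position; "tcp_rot": TCP orientation; "force": force on the tool from outside, world axes, zero at the start; "moment": the same for the moment, N m; "opening": opening from 0.0 (shut) to 1.0 (fully open).
Only numpy, scipy, OpenCV 4.12 (cv2) and the standard library are available. Lean on these libraries where they do the work, as an engineer would, in place of code of your own. Each camera call takes 0.05 s, during which the arm holds its last target. There are 200 camera calls.

## Working session

There is one attempt and no reset: what is moved stays moved. The work goes in short steps, Python scripts to look and compute and a tool call to move; the robot and the scene stay as the last step left them, time stands still between calls to the robot, and variables do not carry over. Pictures are saved under pics/ and viewed, about 8 in all and at most 12, crops included, and the job is handed in when it is done.

Besides the shell and the picture viewer there is one more tool, called after ">>>" by a JSON object that holds its "api" and its "payload". play_rows: Moves the arm, as the interface text tells. Its arguments: {"type":"object","properties":{"commands":{"type":"array"},"gripper":{"type":"number"}},"required":["commands"]}

```bash
mkdir -p pics; ls; python3 - <<'E'
from rig import *
import cv2,numpy as np
s=read_state(); print(s['time_s'],s['position'],s['tcp_rot'],s['force'])
for n in('top','side'):
    c=capture(n); np.savez(f'{n}0.npz',**c); cv2.imwrite(f'pics/{n}0.png',c['frame'][:,:,::-1]); print(n,c['mtx'],c['cam_to_world'])
E
```

```text
pics
0.0 [ 0.14599964 -0.60701006  0.24658078] [[ 2.33695817e-01 -1.65533843e-04  9.72309744e-01]
 [-9.72307437e-01  2.14496670e-03  2.33695628e-01]
 [-2.12425656e-03 -9.99997686e-01  3.40319959e-04]] [0.47013901 0.57724914 0.323605  ]
top [[463.98000225   0.         253.18316905]
 [  0.         463.98000225 190.53332227]
 [  0.           0.           1.        ]] [[ 0.00672935 -0.9947234   0.10237227  0.50955945]
 [-0.99978721 -0.00469636  0.02008687 -0.10709878]
 [-0.0195001  -0.10248566 -0.99454333  0.80988368]
 [ 0.          0.          0.          1.        ]]
side [[361.60089786   0.         254.56141323]
 [  0.         361.60089786 194.71136131]
 [  0.           0.           1.        ]] [[ 0.85544625 -0.3947278   0.33526359  0.37588297]
 [-0.51769047 -0.66979279  0.53232903 -0.46064489]
 [ 0.01443207 -0.62894164 -0.77731855  0.54495447]
 [ 0.          0.          0.          1.        ]]
```

View pics/top0.png

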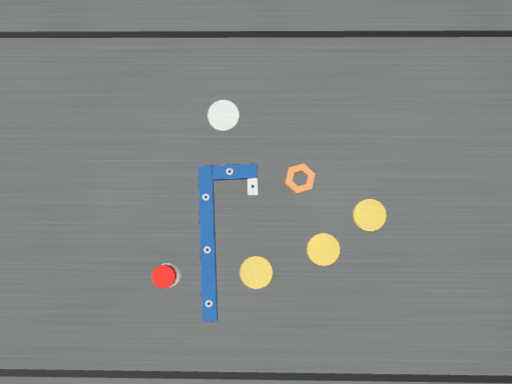

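View pics/side0.png

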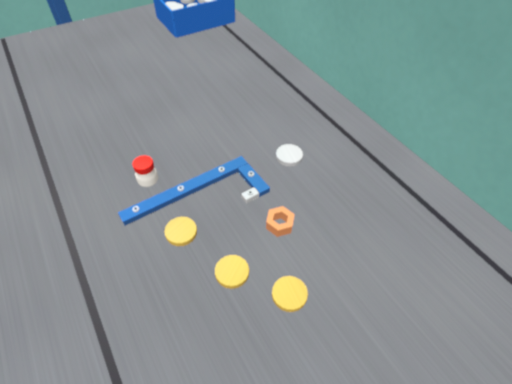

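Top view shows three yellow discs at (256,272), (323,249) and (370,215). The gauge corner is near (214,179), with the keeper at (252,186), nut at (300,178), jar at (165,276) and steel blank at (223,115). Next I measure them all.

```bash
cat > h.py <<'E'
import cv2,numpy as np
def cast(c,uv,z):
    uv=np.atleast_2d(uv).astype(float);K=c['mtx'];T=c['cam_to_world']
    d=np.c_[(uv-[K[0,2],K[1,2]])/K[0,0],np.ones(len(uv))]@T[:3,:3].T
    return T[:3,3]+d*((z-T[2,3])/d[:,2])[:,None]
def blobs(m,amin=120):
    n,l,s,ce=cv2.connectedComponentsWithStats(m.astype(np.uint8))
    return [(ce[i],s[i,4],l==i) for i in range(1,n) if s[i,4]>amin]
def hsv(c): return cv2.cvtColor(c['frame'],cv2.COLOR_RGB2HSV)
def yellow(c): h=hsv(c);return (h[...,0]>20)&(h[...,0]<33)&(h[...,1]>130)&(h[...,2]>120)
def blue(c): h=hsv(c);return (h[...,0]>100)&(h[...,0]<120)&(h[...,1]>140)&(h[...,2]>70)
E
python3 - <<'E'
from h import *
for n in('top','side'):
    c=dict(np.load(n+'0.npz'));print(n)
    for ce,a,m in blobs(yellow(c)):
        p=cast(c,ce,.012)[0]; ct=max(cv2.findContours(m.astype(np.uint8),0,1)[0],key=len)[:,0]
        (x,y),r=cv2.minEnclosingCircle(cast(c,ct,.012)[:,:2].astype(np.float32))
        print('Y',ce.round(1),a,p.round(4),'r',round(r,4),'enc',round(x,4),round(y,4),'dist',np.hypot(*p[:2]).round(3))
    for ce,a,m in blobs(blue(c),600):
        ct=max(cv2.findContours(m.astype(np.uint8),0,1)[0],key=len)
        P=cast(c,ct[:,0],.014)[:,:2]; hull=cv2.approxPolyDP(P.astype(np.float32).reshape(-1,1,2),.006,True)[:,0]
        print('B',ce.round(1),a,'\n',hull.round(4))
c=dict(np.load('top0.npz'));h=hsv(c)
for nm,m,z in(('nut',(h[...,0]>5)&(h[...,0]<18)&(h[...,1]>100),.022),('white',(h[...,1]<40)&(h[...,2]>180),.012),('cap',(h[...,0]<4)&(h[...,1]>180),.05)):
    for ce,a,_ in blobs(m,60): print(nm,ce.round(1),a,cast(c,ce,z)[0].round(4))
f=c['frame'][140:340,140:400,::-1];cv2.imwrite('pics/crop0.png',cv2.resize(f,None,fx=3,fy=3,interpolation=cv2.INTER_CUBIC))
E
```

```text
top
B [213.2 227. ] 2518 
 [[ 0.6378 -0.0939]
 [ 0.6339  0.0035]
 [ 0.3724 -0.0082]
 [ 0.3743 -0.03  ]
 [ 0.6095 -0.0196]
 [ 0.6168 -0.0957]]
side
Y [236.7 277. ] 325 [ 0.4935 -0.226   0.012 ] r 0.0266 enc 0.4919 -0.215 dist 0.543
Y [289.5 293.9] 892 [ 0.5499 -0.2929  0.012 ] r 0.0276 enc 0.5503 -0.2919 dist 0.623
B [195.2  16. ] 1972 
 [[0.7447 0.7847]
 [0.714  0.6716]
 [0.713  0.529 ]
 [0.9044 0.5264]
 [0.976  0.6554]
 [0.9266 0.6831]
 [0.8991 0.6727]
 [0.8819 0.6823]
 [0.8758 0.6773]
 [0.8647 0.6919]
 [0.8496 0.6752]
 [0.8238 0.6732]
 [0.8187 0.7008]
 [0.8041 0.6761]
 [0.779  0.6741]
 [0.7652 0.6819]
 [0.7706 0.7531]
 [0.7821 0.7639]
 [0.8165 0.736 ]
 [0.8195 0.7429]]
B [194.1 188.7] 1841 
 [[ 0.637  -0.0938]
 [ 0.6343 -0.05  ]
 [ 0.6224 -0.0584]
 [ 0.6166 -0.0489]
 [ 0.6234 -0.0373]
 [ 0.6348 -0.0377]
 [ 0.6308  0.0038]
 [ 0.5899  0.0014]
 [ 0.5779 -0.0169]
 [ 0.5722  0.0022]
 [ 0.5008 -0.0019]
 [ 0.4899 -0.0216]
 [ 0.4818 -0.0025]
 [ 0.4072 -0.006 ]
 [ 0.4001 -0.0256]
 [ 0.3938 -0.0062]
 [ 0.3717 -0.0114]
 [ 0.376  -0.0367]
 [ 0.6028 -0.0252]
 [ 0.6096 -0.0293]
 [ 0.6147 -0.1008]]
nut [299.5 178.5] 496 [ 0.6118 -0.1703  0.022 ]
white [222.7 114.7] 771 [ 0.7256 -0.0365  0.012 ]
white [252.1 186.1] 171 [ 0.5994 -0.0891  0.012 ]
cap [165.2 276.6] 272 [0.4468 0.05   0.05  ]
```

View pics/crop0.png

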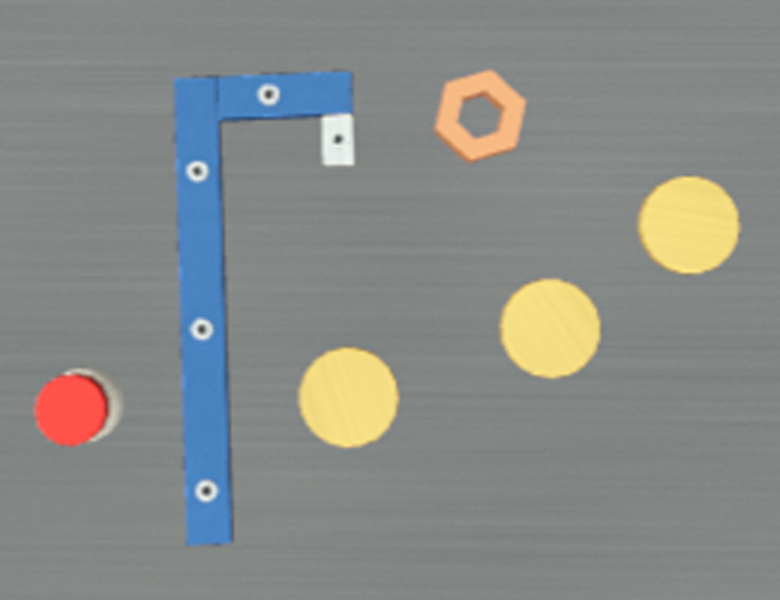

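The crop shows the lone disc at crop (348,397) = image (256,272), nearest the base and beside the rail; that is the blank I want. The look-alikes are at (323,249) and (370,215). Next I fit the gauge frame.

```bash
cat >> h.py <<'E'
def yellow(c): h=hsv(c);return (h[...,0]>18)&(h[...,0]<36)&(h[...,1]>75)&(h[...,2]>120)
def disc(c,k=0):
    # centre (world xy at z=.012) of yellow blobs, nearest to base first
    out=[]
    for ce,a,m in blobs(yellow(c),400):
        p=cast(c,ce,.012)[0]; out.append((np.hypot(*p[:2]),p[:2],a,ce))
    return sorted(out,key=lambda t:t[0])
E
python3 - <<'E'
from h import *
c=dict(np.load('top0.npz'));m=blue(c)
for d in disc(c): print(d)
def line(P):
    vx,vy,x,y=cv2.fitLine(P[:,:2].astype(np.float32),cv2.DIST_HUBER,0,.001,.001).ravel();return np.array([x,y]),np.array([vx,vy])
rows=list(range(200,316)); L=[];R=[]
for r in rows:
    q=np.where(m[r])[0]; L.append([q.min()-.5,r]);R.append([q.max()+.5,r])
cols=range(220,252);U=[];D=[]
for k in cols:
    q=np.where(m[:,k])[0];U.append([k,q.min()-.5]);D.append([k,q.max()+.5])
res={}
for nm,uv,z in(('rail_out',L,.014),('rail_in0',R,0),('rail_in14',R,.014),('stop_out',U,.014),('stop_in0',D,0),('stop_in14',D,.014)):
    p,v=line(cast(c,uv,z));res[nm]=(p,v);print(nm,p.round(4),v.round(4),np.degrees(np.arctan2(v[1],v[0])).round(2))
# gauge axes
v=res['rail_out'][1]+res['rail_in14'][1]; gx=-v/np.linalg.norm(v)*np.sign(v[0]); gy=np.array([-gx[1],gx[0]])
print('gx',gx,'gy',gy)
for nm in('rail_out','rail_in0','rail_in14'): print(nm,'along gy',res[nm][0]@gy)
for nm in('stop_out','stop_in0','stop_in14'): print(nm,'along gx',res[nm][0]@gx)
for d in disc(c): print('blank g-raw',d[1]@gx,d[1]@gy)
# end of rail
q=[[k,np.where(m[:,k])[0].max()+.5] for k in range(204,214)];print('rail end',(cast(c,q,.014)[:,:2]@gx).mean())
E
```

```text
(np.float64(0.4628390776363527), array([ 0.45268633, -0.09641111]), np.int32(870), array([255.82758621, 271.97011494]))
(np.float64(0.535256043199717), array([ 0.49219646, -0.21033706]), np.int32(873), array([322.90148912, 249.01145475]))
(np.float64(0.6228369859962813), array([ 0.55130249, -0.28981283]), np.int32(872), array([369.16743119, 214.55045872]))
rail_out [ 0.4964 -0.0015] [0.999  0.0451] 2.59
rail_in0 [ 0.4997 -0.0234] [0.9988 0.0489] 2.81
rail_in14 [ 0.4999 -0.0249] [0.9988 0.0489] 2.81
stop_out [ 0.6367 -0.0525] [ 0.0517 -0.9987] -87.04
stop_in0 [ 0.6143 -0.0605] [ 0.0704 -0.9975] -85.96
stop_in14 [ 0.6125 -0.0613] [ 0.0704 -0.9975] -85.96
gx [-0.99889296 -0.04704094] gy [ 0.04704094 -0.99889296]
rail_out along gy 0.024844633
rail_in0 along gy 0.04692018
rail_in14 along gy 0.04837276
stop_out along gx -0.633569
stop_in0 along gx -0.61073637
stop_in14 along gx -0.60889053
blank g-raw -0.4476499153586511 0.11759917276534433
blank g-raw -0.4817571251515786 0.23325759288873157
blank g-raw -0.5370591083481021 0.31542578514201497
rail end -0.37047359215329123
```

>>> {"api": "play_rows", "payload": {"commands": [[[0.026,0.047,-0.015],[0,0,0.05]],[[0.052,0.094,-0.03],[0,0,0.1]],[[0.078,0.141,-0.045],[0,0,0.15]],[[0.104,0.188,-0.06],[0,0,0.2]],[[0.13,0.235,-0.075],[0,0,0.26]],[[0.157,0.282,-0.09],[0,0,0.31]],[[0.183,0.329,-0.105],[0,0,0.36]],[[0.209,0.376,-0.12],[0,0,0.41]],[[0.235,0.422,-0.135],[0,0,0.46]],[[0.261,0.469,-0.148],[0,0,0.51]]], "gripper": 0}}

```text
time_s: 1.35
position: [0.4078, -0.1373, 0.0989]
tcp_rot: [[0.679, 0.0, 0.734], [-0.734, -0.0, 0.679], [0.0, -1.0, 0.0]]
force: [1.0, -0.7, 0.5]
opening: 0.019
```

>>> {"api": "play_rows", "payload": {"commands": [[[0,0,0],[0,0,0]],[[0,0,-0.02],[0,0,0]],[[0,0,-0.04],[0,0,0]],[[0,0,-0.055],[0,0,0]],[[0,0,-0.055],[0,0,0]],[[0,0,-0.055],[0,0,0]]]}}

```text
time_s: 2.1
position: [0.4071, -0.1395, 0.0449]
tcp_rot: [[0.678, 0.001, 0.735], [-0.735, -0.0, 0.678], [0.001, -1.0, 0.0]]
force: [-0.1, 0.3, 1.1]
opening: 0.008
```

```bash
python3 - <<'E'
from rig import *
from h import *
s=read_state(); print(s['time_s'],s['position'],s['tcp_rot'].round(3) if hasattr(s['tcp_rot'],'round') else s['tcp_rot'],s['force'],s['opening'])
c=capture('top'); print(disc(c)[:2])
d=capture('side');
cv2.imwrite('pics/p1.png',np.hstack([cv2.resize(c['frame'][160:340,160:340],(400,400)),cv2.resize(d['frame'][150:330,90:270],(400,400))])[:,:,::-1])
E
```

```text
2.1 [ 0.40706866 -0.1394931   0.04492907] [[ 0.678  0.001  0.735]
 [-0.735 -0.     0.678]
 [ 0.001 -1.     0.   ]] [-0.07299875  0.34248174  1.11873792] 0.007978801716432967
[(np.float64(0.4639159768124173), array([ 0.45401748, -0.09532138]), np.int32(812), array([255.1908867 , 271.17118227])), (np.float64(0.5413257438760227), array([ 0.49734955, -0.21372175]), np.int32(646), array([324.86842105, 245.97678019]))]
```

View pics/p1.png

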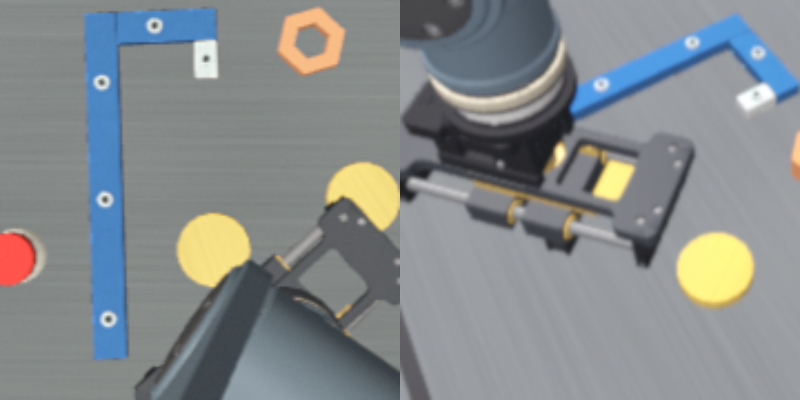

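Left: the blank is at (212,250) in the pane, still in place, with the hand beside it on the free-bed side. Right: side view, gripper clear of it. Next I go down and push slowly towards the rail.

>>> {"api": "play_rows", "payload": {"commands": [[[0,0,-0.015],[0,0,0]],[[0,0,-0.015],[0,0,0]],[[0.0055,0.005,-0.015],[0,0,0]],[[0.011,0.0102,-0.015],[0,0,0]],[[0.0165,0.0153,-0.015],[0,0,0]],[[0.02,0.0185,-0.015],[0,0,0]],[[0.0235,0.0217,-0.015],[0,0,0]],[[0.027,0.0249,-0.015],[0,0,0]],[[0.0305,0.0281,-0.015],[0,0,0]],[[0.0305,0.0281,-0.015],[0,0,0]]]}}

```text
time_s: 3.45
position: [0.438, -0.1104, 0.0295]
tcp_rot: [[0.679, 0.001, 0.734], [-0.734, -0.0, 0.679], [0.0, -1.0, 0.0]]
force: [-0.0, 0.0, 0.3]
opening: 0.009
```

```bash
cat > look.py <<'E'
from rig import *
from h import *
import sys
s=read_state(); print(s['time_s'],np.round(s['position'],4),np.round(s['force'],1))
gx=np.array([-.99889,-.04704]);gy=np.array([.04704,-.99889])
g=lambda p:(np.array([p@gx+.6096,p@gy-.049])*1e3).round(1)
print('tcp g',g(np.array(s['position'])[:2]))
ims=[]
for n in('top','side'):
    c=capture(n)
    for d in disc(c)[:3]: print(n,g(d[1]),d[2],d[3].round(0))
    ims.append(cv2.resize(c['frame'][150:330,150:330] if n=='top' else c['frame'][130:310,100:280],(400,400)))
w=capture('wrist'); ims.append(cv2.resize(w['frame'],(533,400)))
if len(sys.argv)>1:
    cv2.imwrite(f'pics/{sys.argv[1]}.png',cv2.resize(np.hstack(ims),(800,240))[:,:,::-1])
E
python3 look.py p2
```

```text
3.45 [ 0.438  -0.1104  0.0295] [-0.   0.   0.3]
tcp g [177.3  81.9]
top [123.7 189.7] 626 [326. 246.]
top [ 72.5 266.4] 871 [369. 215.]
side [129.  186.7] 926 [231. 271.]
side [ 73.8 268.6] 1032 [289. 293.]
```

View pics/p2.png

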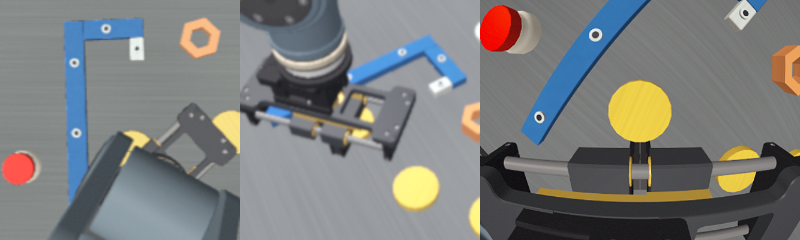

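The wrist view (right pane) shows the blank centred ahead of the shut fingertips, with the rail on its left. I'll use the wrist camera for positions from here.

```bash
cat > wr.py <<'E'
from rig import *
from h import *
import sys
gx=np.array([-.99889,-.04704]);gy=np.array([.04704,-.99889])
g=lambda p:(np.array([p[:2]@gx+.6096,p[:2]@gy-.049])*1e3).round(1)
s=read_state(); w=capture('wrist'); K=w['mtx']
R=np.array(s['tcp_rot']);t=np.array(s['position'])
def wcast(uv,z):
    q=(np.atleast_2d(uv)-[K[0,2],K[1,2]]); r=np.hypot(*q.T); th=r/K[0,0]
    d=np.c_[q/np.maximum(r,1e-9)[:,None]*np.sin(th)[:,None],np.cos(th)]
    H=w['hand_eye'];o=R@H[:3,3]+t;d=d@(R@H[:3,:3]).T
    return o+d*((z-o[2])/d[:,2])[:,None]
print(s['time_s'],'tcp g',g(t),'z',t[2].round(4),'F',np.round(s['force'],1))
for ce,a,m in blobs(yellow(w),300):
    ct=max(cv2.findContours(m.astype(np.uint8),0,1)[0],key=len)[:,0]
    (x,y),r=cv2.minEnclosingCircle(wcast(ct,.012)[:,:2].astype(np.float32))
    if .024<r<.032: print('Y px',ce.round(0),'g',g(np.array([x,y])),'r mm',round(r*1e3,1))
m=blue(w)
bs=sorted(blobs(m,300),key=lambda b:-b[1])
if len(bs):
  for b in bs[:2]:
    ct=max(cv2.findContours(b[2].astype(np.uint8),0,1)[0],key=len)[:,0]
    P=np.array([g(p) for p in wcast(ct,.014)])
    # rail inner-edge points: contour points with y in -6..8, binned by x
    e=P[(abs(P[:,1])<8)&(P[:,0]>40)&(P[:,0]<230)]
    if len(e)>10: print('rail edge (z14): y med',np.median(e[:,1]).round(1),'slope',np.polyfit(e[:,0],e[:,1],1).round(4),len(e))
    e=P[(abs(P[:,0])<8)&(P[:,1]>8)&(P[:,1]<55)]
    if len(e)>5: print('stop edge (z14): x med',np.median(e[:,0]).round(1),len(e))
if len(sys.argv)>1: cv2.imwrite(f'pics/{sys.argv[1]}.png',w['frame'][:,:,::-1])
E
python3 wr.py
```

```text
3.6 tcp g [177.7  82. ] z 0.0295 F [0.8 0.3 0.5]
Y px [255. 177.] g [147.3  54.6] r mm 28.2
Y px [415. 246.] g [117.5 168.1] r mm 26.0
Y px [409. 290.] g [136.1 185. ] r mm 27.5
rail edge (z14): y med -0.8 slope [ 0.0073 -2.1033] 245
```

>>> {"api": "play_rows", "payload": {"commands": [[[0.0037,0.0034,0],[0,0,0]],[[0.0074,0.0068,0],[0,0,0]],[[0.0111,0.0102,0],[0,0,0]],[[0.0148,0.0136,0],[0,0,0]],[[0.0185,0.017,0],[0,0,0]],[[0.0222,0.0204,0],[0,0,0]],[[0.0255,0.0235,0],[0,0,0]],[[0.0285,0.0263,0],[0,0,0]],[[0.0285,0.0263,0],[0,0,0]]]}}

```text
time_s: 4.78
position: [0.4665, -0.0841, 0.0296]
tcp_rot: [[0.679, 0.001, 0.734], [-0.734, -0.0, 0.679], [0.001, -1.0, 0.0]]
force: [-1.0, -0.8, -0.2]
opening: 0.008
```

```bash
python3 wr.py
```

```text
4.775 tcp g [147.6  57. ] z 0.0296 F [-1.  -0.8 -0.2]
Y px [255. 178.] g [117.4  29.8] r mm 28.2
rail edge (z14): y med -2.7 slope [-0.0034 -2.4003] 236
stop edge (z14): x med 5.9 104
```

>>> {"api": "play_rows", "payload": {"commands": [[[0.002,0.0018,0],[0,0,0]],[[0.004,0.0036,0],[0,0,0]],[[0.006,0.0054,0],[0,0,0]],[[0.006,0.0054,0],[0,0,0]],[[0.006,0.0054,0],[0,0,0]],[[0.006,0.0054,0],[0,0,0]]]}}

```text
time_s: 5.58
position: [0.4721, -0.0789, 0.0296]
tcp_rot: [[0.678, 0.0, 0.735], [-0.735, -0.0, 0.678], [0.0, -1.0, 0.0]]
force: [0.3, 0.0, -0.4]
opening: 0.001
```

```bash
python3 wr.py p3
```

```text
5.575 tcp g [141.7  52. ] z 0.0296 F [ 0.3  0.  -0.4]
Y px [255. 178.] g [111.6  24.9] r mm 28.1
rail edge (z14): y med -3.1 slope [-0.0042 -2.6913] 224
stop edge (z14): x med 5.6 65
```

View pics/p3.png

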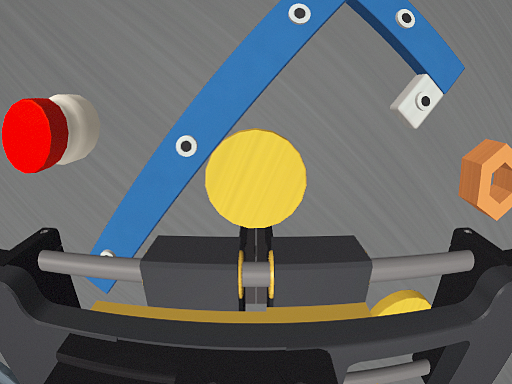

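The blank is near touching at (213,150). The rail edge reads -3 and the blank's y 24.9, so the gap is about 0. I'll push a little more to confirm by the blank sliding sideways on the pad.

>>> {"api": "play_rows", "payload": {"commands": [[[0.0015,0.0014,0],[0,0,0]],[[0.003,0.0027,0],[0,0,0]],[[0.003,0.0027,0],[0,0,0]],[[0.003,0.0027,0],[0,0,0]],[[0.003,0.0027,0],[0,0,0]],[[0.003,0.0027,0],[0,0,0]]]}}

```text
time_s: 6.38
position: [0.475, -0.0761, 0.0296]
tcp_rot: [[0.679, 0.0, 0.735], [-0.735, 0.0, 0.679], [-0.0, -1.0, 0.0]]
force: [-0.5, -0.6, 0.0]
opening: 0.001
```

```bash
python3 wr.py
```

```text
6.375 tcp g [138.7  49.4] z 0.0296 F [-0.5 -0.6  0. ]
Y px [261. 178.] g [106.3  25. ] r mm 28.2
rail edge (z14): y med -3.3 slope [-0.0034 -2.9288] 216
stop edge (z14): x med 5.3 64
rail edge (z14): y med -3.4 slope [  0.1894 -46.5217] 17
```

The blank slid along the rail at constant y, so it is seated on it, and it rested 0.5 s at x≈106. Next I drag it along -gx.

>>> {"api": "play_rows", "payload": {"commands": [[[0.004,0.0002,0],[0,0,0]],[[0.008,0.0004,0],[0,0,0]],[[0.012,0.0006,0],[0,0,0]],[[0.016,0.0008,0],[0,0,0]],[[0.02,0.0009,0],[0,0,0]],[[0.024,0.0011,0],[0,0,0]],[[0.028,0.0013,0],[0,0,0]],[[0.031,0.0015,0],[0,0,0]],[[0.031,0.0015,0],[0,0,0]]]}}

```text
time_s: 7.55
position: [0.5066, -0.0746, 0.0295]
tcp_rot: [[0.678, 0.001, 0.735], [-0.735, -0.0, 0.678], [0.001, -1.0, 0.001]]
force: [-0.8, -0.8, 0.9]
opening: 0.007
```

```bash
python3 wr.py
```

```text
7.55 tcp g [107.1  49.4] z 0.0295 F [-0.8 -0.8  0.9]
Y px [262. 178.] g [74.6 24.9] r mm 28.2
rail edge (z14): y med -3.2 slope [-0.0051 -2.8131] 169
stop edge (z14): x med 2.9 66
rail edge (z14): y med -3.5 slope [-0.0184 -0.7247] 34
```

>>> {"api": "play_rows", "payload": {"commands": [[[0.005,0.0002,0],[0,0,0]],[[0.01,0.0005,0],[0,0,0]],[[0.015,0.0007,0],[0,0,0]],[[0.02,0.0009,0],[0,0,0]],[[0.025,0.0012,0],[0,0,0]],[[0.03,0.0014,0],[0,0,0]],[[0.034,0.0016,0],[0,0,0]],[[0.038,0.0018,0],[0,0,0]],[[0.038,0.0018,0],[0,0,0]]]}}

```text
time_s: 8.72
position: [0.5447, -0.0727, 0.0296]
tcp_rot: [[0.678, 0.001, 0.735], [-0.735, 0.0, 0.678], [0.001, -1.0, 0.001]]
force: [-0.6, -0.5, -0.1]
opening: 0.003
```

```bash
python3 wr.py p4
```

```text
8.725 tcp g [68.9 49.3] z 0.0296 F [-0.6 -0.5 -0.1]
Y px [262. 178.] g [36.2 25. ] r mm 28.2
rail edge (z14): y med -3.3 slope [-0.0103 -2.5403] 113
stop edge (z14): x med -0.1 65
rail edge (z14): y med -3.4 slope [-0.0043 -3.581 ] 34
```

View pics/p4.png

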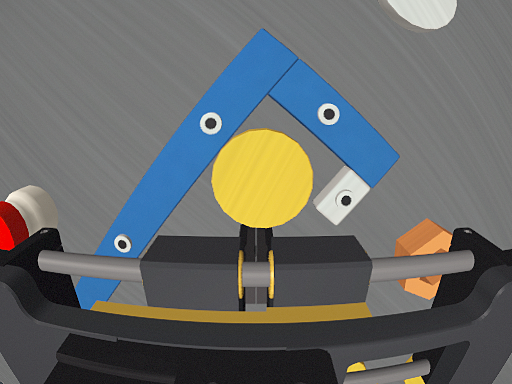

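The blank at (262,178) lies against the rail, with about 8–9 mm left to the stop and clear of the keeper. I'll go on slowly, watching force.

>>> {"api": "play_rows", "payload": {"commands": [[[0.003,0.0001,0],[0,0,0]],[[0.006,0.0003,0],[0,0,0]],[[0.0075,0.0004,0],[0,0,0]],[[0.0075,0.0004,0],[0,0,0]]]}}

```text
time_s: 9.28
position: [0.5519, -0.0726, 0.0296]
tcp_rot: [[0.678, 0.001, 0.735], [-0.735, -0.0, 0.678], [0.001, -1.0, 0.0]]
force: [-0.9, -0.4, 0.9]
opening: 0.006
```

>>> {"api": "play_rows", "payload": {"commands": [[[0.001,0,0],[0,0,0]],[[0.001,0,0],[0,0,0]]]}}

```text
time_s: 9.52
position: [0.5525, -0.0725, 0.0295]
tcp_rot: [[0.679, -0.0, 0.735], [-0.735, 0.0, 0.679], [-0.0, -1.0, -0.0]]
force: [-0.7, -1.6, -0.6]
opening: 0.002
```

```bash
python3 wr.py
```

```text
9.525 tcp g [61.1 49.4] z 0.0295 F [-0.7 -1.6 -0.6]
Y px [261. 178.] g [29.  24.9] r mm 28.2
rail edge (z14): y med -3.2 slope [-0.0147 -2.2712] 102
stop edge (z14): x med -0.6 66
rail edge (z14): y med -3.4 slope [-0.0185 -1.4983] 34
```

>>> {"api": "play_rows", "payload": {"commands": [[[0.001,0,0],[0,0,0]],[[0.001,0,0],[0,0,0]],[[0.001,0,0],[0,0,0]]]}}

```text
time_s: 9.95
position: [0.5536, -0.0725, 0.0296]
tcp_rot: [[0.679, 0.0, 0.735], [-0.735, -0.0, 0.679], [0.0, -1.0, 0.0]]
force: [-1.0, -1.6, 0.1]
opening: 0.004
```

>>> {"api": "play_rows", "payload": {"commands": [[[0.001,0,0],[0,0,0]],[[0.001,0,0],[0,0,0]],[[0.001,0,0],[0,0,0]]]}}

```text
time_s: 10.32
position: [0.5544, -0.0725, 0.0295]
tcp_rot: [[0.679, -0.0, 0.735], [-0.735, 0.0, 0.679], [-0.0, -1.0, -0.0]]
force: [-1.4, -1.8, 0.8]
opening: 0.005
```

```bash
python3 wr.py
```

```text
10.325 tcp g [59.3 49.5] z 0.0295 F [-1.4 -1.8  0.8]
Y px [261. 178.] g [27.1 24.9] r mm 28.2
rail edge (z14): y med -3.2 slope [-0.0153 -2.2229] 99
stop edge (z14): x med -0.7 66
rail edge (z14): y med -3.5 slope [-0.0187 -1.4915] 34
```

>>> {"api": "play_rows", "payload": {"commands": [[[0.001,0,0],[0,0,0]],[[0.001,0,0],[0,0,0]],[[0.001,0,0],[0,0,0]]]}}

```text
time_s: 10.75
position: [0.5546, -0.0724, 0.0295]
tcp_rot: [[0.679, -0.002, 0.734], [-0.734, 0.0, 0.679], [-0.002, -1.0, -0.001]]
force: [-4.2, -2.9, 1.8]
opening: 0.005
```

>>> {"api": "play_rows", "payload": {"commands": [[[0.001,0,0],[0,0,0]],[[0.001,0,0],[0,0,0]],[[0.001,0,0],[0,0,0]]]}}

```text
time_s: 11.12
position: [0.5548, -0.0724, 0.0294]
tcp_rot: [[0.679, -0.004, 0.734], [-0.734, 0.0, 0.679], [-0.003, -1.0, -0.002]]
force: [-6.0, -3.2, 2.8]
opening: 0.004
```

```bash
python3 wr.py
```

```text
11.125 tcp g [58.8 49.4] z 0.0294 F [-6.  -3.2  2.8]
Y px [261. 179.] g [27.1 24.8] r mm 28.3
rail edge (z14): y med -3.2 slope [-0.0151 -2.2572] 99
stop edge (z14): x med -0.7 66
rail edge (z14): y med -3.5 slope [-0.017  -1.7772] 34
```

The force rises while the position stalls, so the blank is seated on the stop. I back straight off along the face normal, then up and aside.

>>> {"api": "play_rows", "payload": {"commands": [[[-0.002,-0.0018,0],[0,0,0]],[[-0.004,-0.0036,0],[0,0,0]],[[-0.008,-0.0073,0],[0,0,0]],[[-0.015,-0.0136,0],[0,0,0]],[[-0.018,-0.0163,0.02],[0,0,0]],[[-0.02,-0.018,0.05],[0,0,0]],[[-0.05,-0.04,0.09],[0,0,0]],[[-0.09,-0.08,0.13],[0,0,0]],[[-0.13,-0.12,0.16],[0,0,0]],[[-0.13,-0.12,0.16],[0,0,0]]]}}

```text
time_s: 12.42
position: [0.4253, -0.1949, 0.1914]
tcp_rot: [[0.675, 0.003, 0.738], [-0.738, -0.002, 0.675], [0.004, -1.0, 0.0]]
force: [-0.1, 0.7, -0.9]
opening: 0.008
```

```bash
python3 wr.py; python3 look.py; python3 - <<'E'
from rig import *
from h import *
a=[]
for n in('top','side'):
    c=capture(n);f=c['frame'][90:290,150:320] if n=='top' else c['frame'][130:250,110:310]
    a.append(cv2.resize(f,(400,470) if n=='top' else (400,240),interpolation=cv2.INTER_CUBIC))
    if n=='side': a[-1]=cv2.copyMakeBorder(a[-1],0,230,0,0,0)
    else:
        h=hsv(c)
        for nm,m,z in(('nut',(h[...,0]>5)&(h[...,0]<18)&(h[...,1]>100),.022),('white',(h[...,1]<40)&(h[...,2]>180),.012),('cap',(h[...,0]<4)&(h[...,1]>180),.05)):
            for ce,k,_ in blobs(m,60): print(nm,ce.round(1),k,cast(c,ce,z)[0].round(4))
        print('disc',[d[1] for d in disc(c)])
cv2.imwrite('pics/end.png',np.hstack(a)[:,:,::-1])
E
```

```text
12.425 tcp g [194.  165.7] z 0.1914 F [-0.1  0.7 -0.9]
Y px [307. 143.] g [127.4 181.7] r mm 28.5
Y px [388. 154.] g [ 72.2 262.5] r mm 29.9
rail edge (z14): y med 0.8 slope [ 0.0095 -0.9271] 124
12.475 [ 0.4255 -0.1943  0.1909] [0.3 0.1 1. ]
tcp g [193.7 165.1]
top [127.8 184.3] 872 [323. 249.]
top [28.8 27.7] 836 [229. 195.]
top [ 72.5 266.4] 872 [369. 215.]
side [128.9 186.8] 924 [232. 271.]
side [ 73.8 268.6] 1031 [289. 293.]
nut [299.6 178.4] 495 [ 0.6118 -0.1703  0.022 ]
white [222.7 114.7] 779 [ 0.7256 -0.0365  0.012 ]
white [252.1 186.1] 173 [ 0.5994 -0.089   0.012 ]
disc [array([ 0.49219474, -0.21036994]), array([ 0.583767  , -0.04929497]), array([ 0.55130249, -0.28981283])]
```

View pics/end.png

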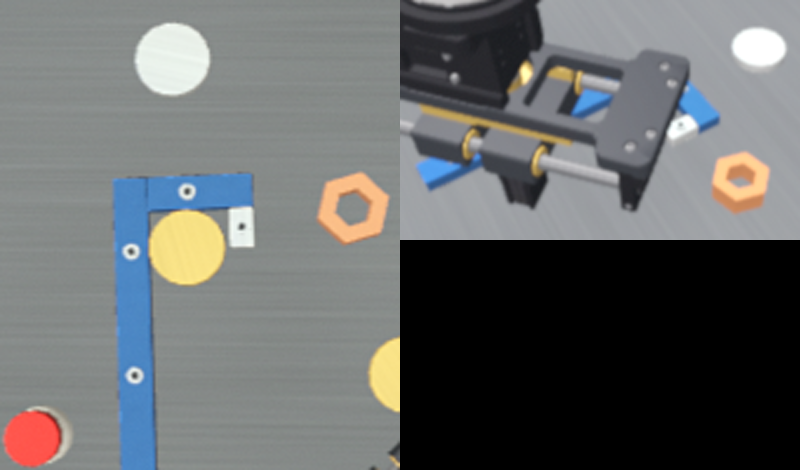

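The top view shows the blank at (186,247) in the pane, touching rail and stop: measured (28.8, 27.7) mm. Nut and steel blank are unmoved, and the jar stands upright.

```bash
python3 -c "
from rig import *
print(hand_in())"
```

```text
the job is handed in; nothing more can be done
None
```

I pushed the brass blank into the corner pocket and handed the job in at about 12.6 s; `hand_in()` gives no verdict.

**What I did:** With the fingers shut, I pushed the blank diagonally onto the rail. It rested there for about 0.5 s at x ≈ 106 mm. I then dragged it along the rail until the force rose to about 6–7 N with the position stalled, which showed it was on the end stop. I backed off along the push direction and lifted clear.

**Last checks (top camera):**
- **Blank:** its centre is at (28.8, 27.7) mm in the gauge's axes, against a target of (28, 28) and limits of 25 to 30.5 mm.
- **Nut and steel blank:** their positions match the start to within 0.1 mm.
- **Jar:** in the picture it stands upright where it was. The colour mask missed its cap in the final measurement, so I checked it by eye only.

**Disagreement:** during the push, the wrist camera put the blank and the rail about 3 mm lower in y than the top camera did. Both shifted together, so the gap between them still read as zero.

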